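# Park a spring-loaded captive lock screw and slide the nest carriage out

## Robot

A 7-joint arm with a two-finger parallel gripper is mounted at the origin on a cart in front of the work surface, level with it; the furniture and walls round the work are solid. World frame = base frame: x ahead of the robot, y to its left, z up, the work surface at z = 0. Lengths are in mm, angles in rad, forces in N, time in s.
With the tool pointing down it reaches from about 375 to 925 mm from the base axis. Payload 3.1 kg.
Tool frame: the origin (TCP) lies between the finger pads; the fingertips stand tips_ahead ahead of it and the grasp point (between the pads) lies 2 mm behind it (tips_ahead is the distance from the TCP to the fingertips, in mm); z points along the fingers, y is the direction in which the jaws open and shut (so a half turn about z gives the same grasp; the last joint's range is limited). The gripper opens to 85 mm and grips with 20 to 120 N. Pads are 22 mm wide; open, the fingers measure 114 mm over their backs; the gripper's body (76 mm by 85 mm) begins 54 mm behind the grasp point. The pads swing forward as they close: fully open they stand 13 mm farther back than shut.
Start: joints at [1.209, 0.383, 0.044, 1.598, -0.018, 1.161, -0.05], TCP at [169.508, -627.511, 248.269] pointing down, gripper open.
Joint ranges: [-2.61, 2.61], [-0.41, 2.15], [-1.48, 1.57], [0, 2.5], [-1.57, 4.71], [0.05, 1.97], [-2.85, 2.85]. Speed limits (rad/s): [2.79, 2.79, 3.14, 3.14, 3.14, 3.14, 3.14].

## Interface

Orientations are given as a unit quaternion [x, y, z, w].
In Python, from bench import get_state, get_image, camera_model, job_done, tips_ahead gives the robot as it stands.
- The arm moves only by the tool arm_command, never from a script. Its argument "targets" is a list of rows, each an object with "translation": the shift along the tool's x, y, z in m, a list of three; "yaw": the turn about the tool's z in rad. A call has 1 to 10 rows; each row is the pose to reach, as a shift and turn from the pose commanded when the call began, along the tool's axes at that moment; what a row does not reach only later rows make up. A row lasts 1/8 s, in which the tool goes at most 62.5 mm and 10.7 degrees, less where a joint would pass 70% of its speed; a pose out of reach is approached as far as the arm can. A call with a gripper value outside its range is refused whole. "hand" is the closure in counts, from 0 (fully open) to 255 (shut), set as the call begins (left out, the last holds). The fingers move at their own pace and stop on an object; "squeeze" is the grip in N (left out, the last holds). Time passes only in rows, so rows that repeat a pose let the fingers close. It gives the time, the measured TCP pose, the force and the opening at its end, in the units of the state.
- get_state(): the state, without advancing time (a new reading comes with each control period).
- get_image(name): name is "scene" or "top" or "wrist"; returns the picture (400x640x3 uint8, red, green, blue); there is no depth.
- camera_model(name): a dict with "fx", "fy", "cx", "cy" (pixels), "position" and "rotation" of the camera in the world. Camera axes: x right, y up, looking along -z (the intrinsics and any distortion apply to the point x, -y, -z); pixel columns grow to the right and rows downward; lengths in mm; the calibration is good to about 2 mm. A picture is of the moment at which its call begins: read the wrist's pose just before it. camera_model takes no time and is no camera call; for the wrist camera it gives the pose at the moment of the call.
- job_done(): hands the job in, once; it reports no verdict.
The state is a dict: "t": time; "q": joint angles; "joint_vel": joint speeds; "effort": joint torques, N m; "position": TCP position; "ee_rot": TCP orientation; "ft_force": force on the tool from outside, world axes, zero at the start; "wrist_torque": the same for the moment, N m; "width": opening from 0.0 (shut) to 1.0 (fully open).
Only numpy, scipy, OpenCV 4.12 (cv2) and the standard library are available. Lean on these libraries where they do the work, as an engineer would, in place of code of your own. Each camera call takes 0.05 s, during which the arm holds its last target.

## Task

The nest carriage of the small fixture is locked by its spring-loaded captive thumbscrew. Gently pull the knurled knob up, feel for the thread start and drive the screw counter-clockwise (seen from above) until it meets its end stop, so that it stays up by itself when you let go; do not overpull it or force it. Then slide the carriage out, away from the lock tower, as far as it goes, and leave the loose parts around the fixture where they lie.

Things in the scene. Friction and masses are not known exactly. Their poses are not given: they have to be found in the camera images.
- fixture: Aluminium base plate 120 x 250 x 12 mm, fixed to the worktop, with two guide rails and a grey round lock tower (44 mm across, top 72 mm above the worktop, axis at local y = +80 mm). Origin: centre of its underside; y runs along the rails towards the tower, z up.
- tower_top (a point): Point on the upright axis of tower, bush, screw and knob, at the tower's top face (72 mm). To catch the thread: keep 1 to 3 mm of extra pull on the ledges (3 to 9 N over the spring) and turn counter-clockwise from above; within 0.1 to 1.7 rad from the start the pins reach a gap 0.33 rad wide, the extra force vanishes and the screw can be lifted to 19 to 20.5 mm; then it resists again.
- knob_grip (a point): Point on the axis of the screw's round knurled steel knob (32 mm across, 30 mm tall, from 20 mm below this point to 10 mm above it). Rises with the screw, does not show its turning. Screw down: 103 mm above the worktop, the knob's underside 11 mm above the tower top, a brass ring between. Grip the knob from above across its sides, with 40 N or more.
- screw (a joint): Lift of the captive screw in m: 0 = down, locked (tip in the carriage's hole), at most 0.034. Spring and weight pull it down with 6.5 N at 0, 0.2 N more per mm. Down it spins without catching. At about 7 mm lift its two pins (180 degrees apart, angle hidden) meet the underside of the ledges in the bush. At the end stop the lift is about 22.5 mm. Turning takes 0.06 to 0.12 N m.
- bush (a joint): Lift in m of the floating bush, the brass threaded insert in the tower: 0 at rest. It is sprung at 3 N per mm, so it shows how hard the screw is pulled against it; above 0.004 (12 N) it is overpulled.
- bush_twist (a joint): Twist in rad of the floating bush, positive counter-clockwise: 0 at rest. It is sprung at 1 N m per rad, so it shows how hard the screw is turned against the thread or its stop (about 0.05 while driving); above 0.35 (0.35 N m) it is forced.
- carriage (a joint): Travel of the steel nest carriage in m along the rails (fixture's -y, away from the tower): 0 = locked, 0.050 = fully out at its stop. Friction about 1.5 N; stays where it is left. Free only when the screw is lifted more than about 8 mm. A brass nipple is fixed upright in its nest, part of it.
- carriage_grip (a point): Point in the carriage's upright dark steel grip block (14 mm along the fixture's x, 26 mm along its y, from 23 to 63 mm above the worktop), on its centre line 55 mm above the worktop; moves with the carriage. The nipple's top, 70 mm above the worktop, is 55 mm from it towards the tower.
- nut_a: Loose bystander: chromed hexagon union nut, 29 x 32 x 12 mm, lying beside the fixture; origin at the centre of its underside.
- nipple_a: Loose bystander: brass-coloured double nipple lying beside the fixture, 40 x 26 x 23 mm; origin at the centre of its underside.
- hex_key: Loose bystander: small bent hex key, 23 x 73 x 5 mm, beside the fixture; origin at the centre of its underside.
- tape: Loose bystander: roll of black tape, 55 x 53 x 19 mm, beside the fixture; origin at the centre of its underside.
- thread (a point): Middle of the thread inside the tower, on its axis, 53 mm above the worktop. In the gap, at 19 to 20.5 mm lift, turn on counter-clockwise: from 0.4 to 2.15 rad past the gap's middle the thread rises 4.5 mm (1.5 mm of play; follow it), then runs level to a firm stop at 2.4 rad. From 0.7 rad past the gap's middle the screw stays up when released, for a fresh grip; before, it springs down.

How it is judged (in metres and radians):
On the way, in this order (a step that is already met when the one before it is completed fails the run):
1. the screw is pulled up past the thread start (lift above 18 mm) (value of joint screw above 0.018 m), for 0.2 s.
2. the screw is driven to its stop and stays up with the hand withdrawn (lift above 21.9 mm, grasp point over 40 mm from the knob) (value of joint screw above 0.0219 m and distance between the grasp point and knob_grip above 0.04 m), for 0.2 s.
At the end, for the whole second after the job is handed in: The screw stays up by itself on the top of its thread at the end stop (lift above 21.9 mm; about 22.5 mm at the stop) and the carriage stands still at least 45 mm out of its 50 mm (value of joint screw above 0.0219 m and value of joint carriage above 0.045 m and velocity of joint each of carriage, screw below 0.005 m/s); the robot touches nothing.
It fails at once if the screw is overpulled against the bush (bush lifted more than 4 mm, 12 N) (value of joint bush above 0.004 m).
It fails at once if the screw is forced round (bush twisted more than 0.35 rad, 0.35 N m) (value of joint bush_twist above 0.35 rad or value of joint bush_twist below -0.35 rad).
It fails at once if a loose part beside the fixture is moved more than 25 mm (distance of any of nut_a, nipple_a, hex_key, tape from where it was at the start of the episode above 0.025 m).
It also fails if it takes over 70 s, if anything falls off the work surface, if the arm or the gripper's body presses on something with over 40 N, if the wrist force passes 120 N, or if a joint passes its speed limit or range.

## Working session

There is one attempt and no reset: what is moved stays moved. The work goes in short steps, Python scripts to look and compute and a tool call to move; the robot and the scene stay as the last step left them, time stands still between calls to the robot, and variables do not carry over. Pictures are saved under pics/ and viewed, and the job is handed in when it is done.

Besides the shell and the picture viewer there is one more tool, called by a JSON object that holds its "method" and its "body", one argument or row to a line. arm_command: Moves the arm, as the interface text tells. Its arguments: {"type":"object","properties":{"targets":{"type":"array"},"hand":{"type":"number"},"squeeze":{"type":"number"}},"required":["targets"]}

```bash
ls; mkdir -p pics
python3 - <<'E'
from bench import *
import cv2
print(get_state()); print(tips_ahead() if callable(tips_ahead) else tips_ahead)
for n in ["scene","top","wrist"]:
    m=camera_model(n); print(n,m)
    cv2.imwrite(f"pics/{n}0.png",get_image(n)[:,:,::-1])
E
```

```text
pics
{'t': 0.0, 'q': array([ 1.20921677,  0.38383908,  0.04382831,  1.59958527, -0.01792859,
        1.16123303, -0.04990504]), 'joint_vel': array([-1.70799868e-03, -1.23846860e-03, -6.56435689e-04, -1.98265652e-04,
        1.02078050e-03, -2.24004784e-05, -2.33158167e-04]), 'effort': array([ 3.18807488e-04, -4.33464897e+01,  1.02477070e+00, -2.49514121e+01,
        1.06024439e-02,  1.13466382e-02,  5.81748921e-06]), 'position': array([ 169.24390911, -626.63315598,  246.87916911]), 'ee_rot': array([ 9.91309763e-01,  1.31541505e-01, -2.32724795e-04, -1.31578334e-03]), 'ft_force': array([ 0.16320369,  0.57546133, -0.53936834]), 'wrist_torque': array([ 0.00211936,  0.04862064, -0.01305037]), 'width': 0.9976817570860013}
17.0
scene {'fx': 420.61800925898893, 'fy': 420.61800925898893, 'cx': 318.9712225525259, 'cy': 197.5029738318805, 'position': array([243.93095287, 737.38957816, 524.90382146]), 'rotation': array([-0.11064126,  0.49178399,  0.83859343, -0.20656253])}
top {'fx': 397.85935640459496, 'fy': 397.85935640459496, 'cx': 329.0241357351454, 'cy': 201.8396042324919, 'position': array([398.10087669,  58.6448735 , 924.44440664]), 'rotation': array([ 0.07312029, -0.06758791, -0.69811373,  0.70902928])}
wrist {'fx': 341.1979625597573, 'fy': 341.1979625597573, 'cx': 314.6347267915667, 'cy': 203.7773989102238, 'position': array([ 250.15982528, -605.06658328,  371.9159287 ]), 'rotation': array([-0.1303728 ,  0.10064958, -0.59941385,  0.78331069])}
```

View pics/scene0.png

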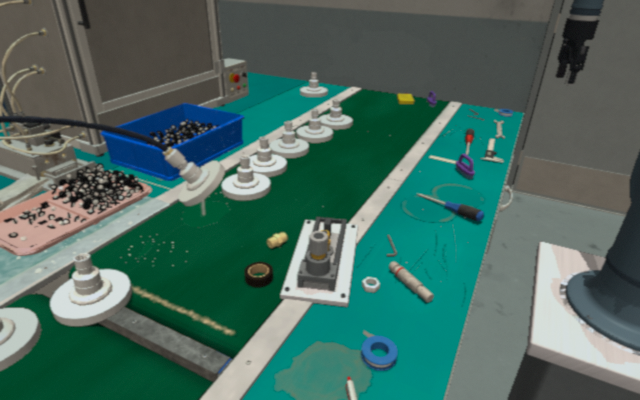

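View pics/top0.png

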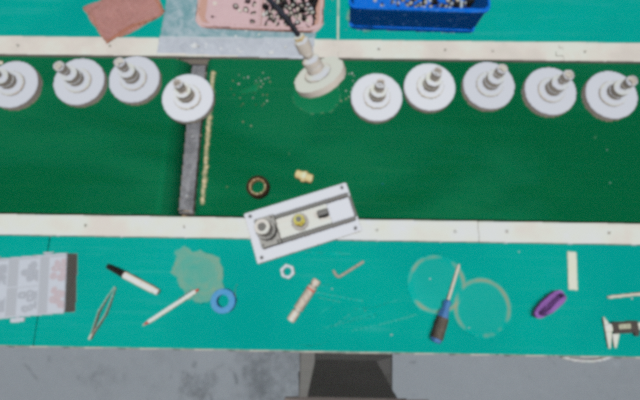

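View pics/wrist0.png

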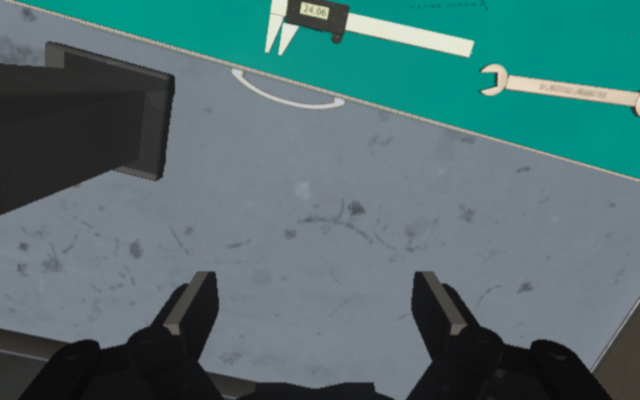

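The fixture is at top-image (302,222). The tower and knob are at about (265,229), the carriage slides to the right, and the bystanders lie at (258,187), (304,176), (287,271) and (350,268). I'll enlarge this area next.

```bash
cat > h.py <<'E'
import numpy as np, cv2
from scipy.spatial.transform import Rotation as R
from bench import *
def ray(m,u,v):
    d=np.array([(u-m['cx'])/m['fx'],-(v-m['cy'])/m['fy'],-1.]); d=R.from_quat(m['rotation']).apply(d)
    return np.array(m['position']),d
def onz(m,u,v,z):
    p,d=ray(m,u,v); return p+d*(z-p[2])/d[2]
def proj(m,P):
    c=R.from_quat(m['rotation']).inv().apply(np.array(P)-m['position'])
    return m['cx']+m['fx']*c[0]/-c[2], m['cy']-m['fy']*c[1]/-c[2]
E
python3 - <<'E'
from h import *
a=cv2.imread('pics/top0.png')[160:280,230:370]; b=cv2.imread('pics/scene0.png')[205:315,240:400]
cv2.imwrite('pics/topc.png',cv2.resize(a,None,fx=5,fy=5,interpolation=cv2.INTER_CUBIC))
cv2.imwrite('pics/scc.png',cv2.resize(b,None,fx=5,fy=5,interpolation=cv2.INTER_CUBIC))
E
```

```text
(no output)
```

View pics/topc.png

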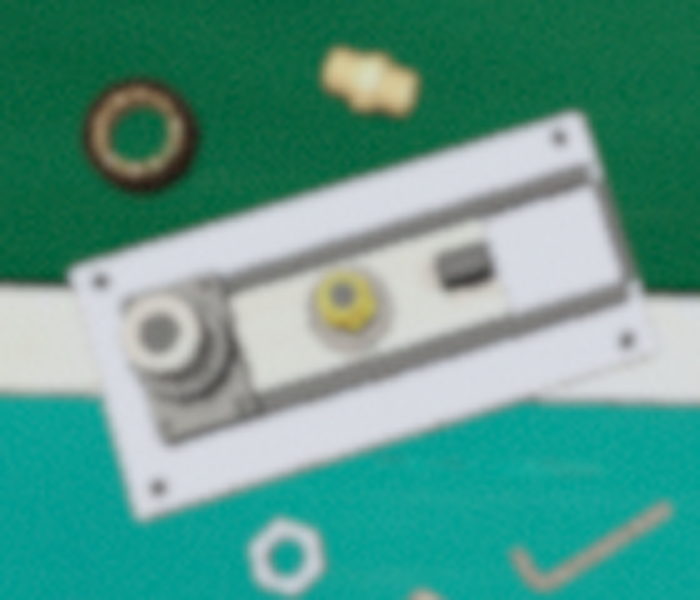

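View pics/scc.png

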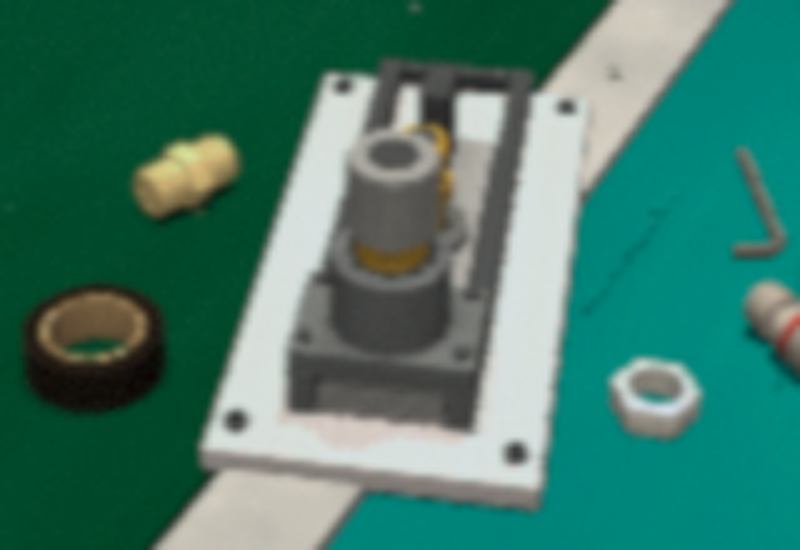

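Run:
```python
from h import *
m=camera_model('top'); s=camera_model('scene')
C=np.array([onz(m,230+x/5,160+y/5,12) for x,y in [(70,270),(580,112),(655,352),(140,520)]])
print(C.round(1)); c=C.mean(0); print('centre',c, [np.linalg.norm(C[i]-C[(i+1)%4]) for i in range(4)])
d=(C[0]+C[3]-C[1]-C[2])[:2]; d/=np.linalg.norm(d); print('y axis',d,np.degrees(np.arctan2(d[1],d[0])))
k=onz(m,230+162/5,160+332/5,113);print('knob top cam',k,'from plate',c[:2]+80*d)
print('knob scene',onz(s,240+397/5,205+155/5,113))
g=onz(m,230+466/5,160+262/5,63); print('grip top',g, (g-c)[:2]@d)
n=onz(m,230+343/5,160+293/5,70); print('nipple',n,(n-c)[:2]@d)
S=np.array([onz(s,240+x/5,205+y/5,12) for x,y in [(205,450),(325,75),(590,100),(538,490)]]);print(S.mean(0))
```

```text
[[550.5 264.8  12. ]
 [629.8  28.   12. ]
 [516.3  -7.5  12. ]
 [436.  226.3  12. ]]
centre [533.15357189 127.8974332   12.        ] [np.float64(249.76054515072954), np.float64(118.91034130977017), np.float64(247.13693820045998), np.float64(120.8671908328067)]
y axis [-0.32117934  0.94701839] 108.734261297319
knob top cam [508.38222889 202.58404176 113.        ] from plate [507.45922478 203.65890446]
knob scene [507.79267676 203.92293086 113.        ]
grip top [548.19947504  79.25147046  63.        ] -50.9010545750074
nipple [532.50207198 132.2944358   70.        ] 4.373290635602879
[533.47360706 130.54117633  12.        ]
```

```bash
cat >> h.py <<'E'
def shift(P,g=False):
    s=get_state(); d=np.array(P)-s['position']; r=R.from_quat(s['ee_rot'])
    return (r.inv().apply(d)/1000).round(4)
def st():
    s=get_state(); r=R.from_quat(s['ee_rot']).as_matrix()
    print('t',round(s['t'],2),'q',s['q'].round(3),'pos',s['position'].round(2),'yaw y-axis deg',np.degrees(np.arctan2(r[1,1],r[0,1])).round(2),'zaxis',r[:,2].round(4),'F',s['ft_force'].round(2),'T',s['wrist_torque'].round(3),'w',round(s['width'],4))
E
python3 - <<'E'
from h import *
st(); print(shift((430,-350,250)),shift((500,-100,250)))
E
```

```text
t 0.15 q [ 1.209  0.384  0.044  1.599 -0.018  1.161 -0.05 ] pos [ 169.3  -626.85  247.2 ] yaw y-axis deg -74.88 zaxis [-6.0e-04  1.9e-03 -1.0e+00] F [0.36 0.85 0.14] T [-0.048  0.013  0.017] w 1.0007
[ 0.3239 -0.1993 -0.0024] [ 0.4567 -0.4224 -0.002 ]
```

{"method": "arm_command", "body": {
  "targets": [
    {"translation":[0.055,-0.033,0],"yaw":0},
    {"translation":[0.11,-0.066,0],"yaw":0},
    {"translation":[0.16,-0.1,0],"yaw":0},
    {"translation":[0.215,-0.135,0],"yaw":0},
    {"translation":[0.27,-0.17,0],"yaw":0},
    {"translation":[0.324,-0.2,0],"yaw":0},
    {"translation":[0.35,-0.255,0],"yaw":0},
    {"translation":[0.38,-0.31,0],"yaw":0},
    {"translation":[0.41,-0.36,0],"yaw":0},
    {"translation":[0.45,-0.41,0],"yaw":0}
  ],
  "hand": 0
}}

```text
t: 1.4
position: [496.0, -114.0, 248.1]
ee_rot: [0.991, 0.131, -0.0, 0.0]
ft_force: [0.9, -0.9, 0.4]
width: 1.0
```

Run:
```python
from h import *
st(); print(shift((508,203,250)))
```

```text
t 1.4 q [ 0.479  0.138 -0.359  1.917  0.055  1.096 -1.21 ] pos [ 496.02 -114.02  248.14] yaw y-axis deg -74.91 zaxis [-4.e-04 -6.e-04 -1.e+00] F [ 0.86 -0.94  0.43] T [-0.096 -0.108  0.004] w 1.0002
[ 0.0941 -0.303  -0.0021]
```

{"method": "arm_command", "body": {
  "targets": [
    {"translation":[0.016,-0.05,0],"yaw":0},
    {"translation":[0.032,-0.1,0],"yaw":0},
    {"translation":[0.047,-0.15,0],"yaw":0},
    {"translation":[0.062,-0.2,0],"yaw":0},
    {"translation":[0.078,-0.25,0],"yaw":0},
    {"translation":[0.094,-0.303,0],"yaw":0},
    {"translation":[0.094,-0.303,0],"yaw":0}
  ]
}}

```text
t: 2.28
position: [506.3, 208.1, 248.6]
ee_rot: [0.991, 0.137, 0.0, -0.002]
ft_force: [-0.1, -1.1, -0.2]
width: 1.001
```

Run:
```python
from h import *
st(); print(shift((508,203.3,170)))
```

```text
t 2.27 q [ 0.063  0.242 -0.597  1.822  0.146  1.12  -1.881] pos [506.29 208.1  248.6 ] yaw y-axis deg -74.28 zaxis [-4.0e-04  4.1e-03 -1.0e+00] F [-0.05 -1.06 -0.23] T [ 0.014 -0.019  0.02 ] w 1.0012
[0.0003 0.0054 0.0786]
```

{"method": "arm_command", "body": {
  "targets": [
    {"translation":[0.001,0.005,0.02],"yaw":0.17},
    {"translation":[0.001,0.005,0.04],"yaw":0.34},
    {"translation":[0.001,0.005,0.06],"yaw":0.51},
    {"translation":[0.001,0.005,0.078],"yaw":0.68},
    {"translation":[0.001,0.005,0.078],"yaw":0.75},
    {"translation":[0.001,0.005,0.078],"yaw":0.75},
    {"translation":[0.001,0.005,0.078],"yaw":0.75}
  ]
}}

```text
t: 3.15
position: [510.7, 196.1, 170.5]
ee_rot: [0.971, -0.241, 0.0, 0.0]
ft_force: [-0.3, 0.6, 0.5]
width: 1.001
```

Run:
```python
from h import *
st(); print(shift((508,203.3,101)))
m=camera_model('wrist');print(proj(m,(508,203.3,113)))
cv2.imwrite('pics/w1.png',get_image('wrist')[:,:,::-1])
```

```text
t 3.15 q [-0.041  0.315 -0.463  1.899  0.169  0.966 -2.638] pos [510.67 196.09 170.46] yaw y-axis deg -117.85 zaxis [ 4.e-04 -2.e-04 -1.e+00] F [-0.34  0.58  0.48] T [ 0.024 -0.006 -0.016] w 1.0014
[-0.0058 -0.0051  0.0695]
(np.float64(305.7748333474552), np.float64(246.88145135327503))
```

View pics/w1.png

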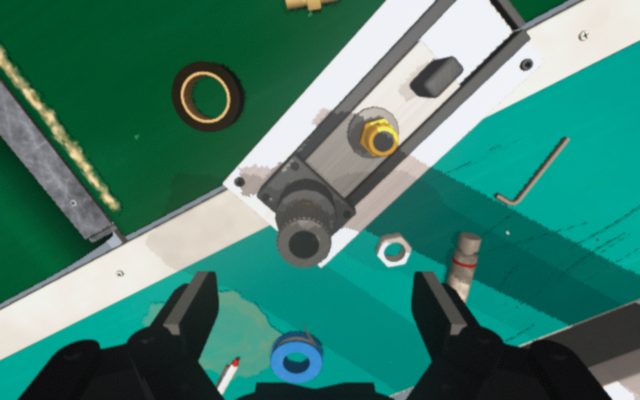

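The wrist view shows the knob's top disc at about (303.5,243). The predicted position was (305.8,246.9), so they agree to about 2 mm.

Run:
```python
from h import *
m=camera_model('wrist'); print(onz(m,303.5,243,113))
im=cv2.imread('pics/w1.png'); cv2.imwrite('pics/w1c.png',cv2.resize(im[190:290,240:370],None,fx=5,fy=5,interpolation=cv2.INTER_CUBIC))
st()
print(shift((508,203.3,101)))
```

```text
[510.83774947 203.51828461 113.        ]
t 3.2 q [-0.041  0.315 -0.463  1.899  0.169  0.966 -2.638] pos [510.67 196.33 170.56] yaw y-axis deg -117.84 zaxis [ 6.e-04 -0.e+00 -1.e+00] F [-0.15 -0.27  0.16] T [ 0.085 -0.022  0.002] w 1.0016
[-0.0057 -0.0049  0.0696]
```

View pics/w1c.png

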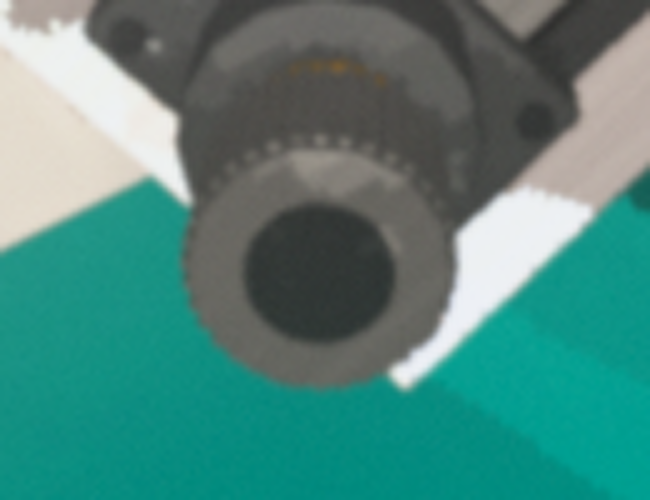

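{"method": "arm_command", "body": {
  "targets": [
    {"translation":[-0.0045,-0.0055,0.0],"yaw":0},
    {"translation":[-0.0045,-0.0055,0.015],"yaw":0},
    {"translation":[-0.0045,-0.0055,0.03],"yaw":0},
    {"translation":[-0.0045,-0.0055,0.045],"yaw":0},
    {"translation":[-0.0045,-0.0055,0.06],"yaw":0},
    {"translation":[-0.0045,-0.0055,0.068],"yaw":0},
    {"translation":[-0.0045,-0.0055,0.068],"yaw":0},
    {"translation":[-0.0045,-0.0055,0.068],"yaw":0}
  ]
}}

```text
t: 4.2
position: [509.5, 204.0, 102.7]
ee_rot: [0.971, -0.241, 0.0, -0.0]
ft_force: [-0.6, -0.4, 0.4]
width: 1.0
```

Run:
```python
from h import *
st(); print(shift((509.2,203.3,101.5)))
cv2.imwrite('pics/w2.png',get_image('wrist')[:,:,::-1])
```

```text
t 4.2 q [-0.081  0.412 -0.44   1.938  0.232  0.839 -2.701] pos [509.46 203.96 102.74] yaw y-axis deg -117.85 zaxis [ 1.e-03  4.e-04 -1.e+00] F [-0.55 -0.4   0.42] T [-0.03  -0.012 -0.034] w 0.9998
[0.0001 0.0007 0.0012]
```

View pics/w2.png

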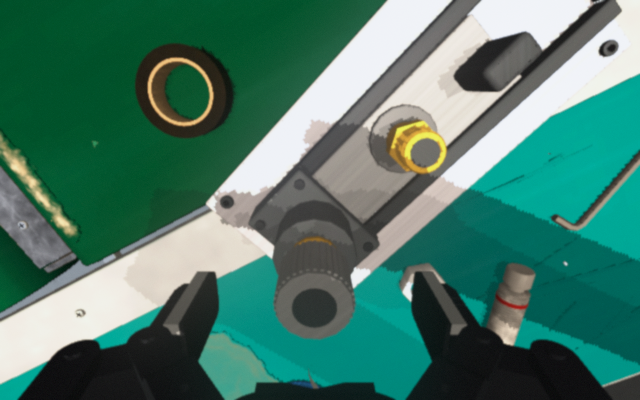

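The knob is centred between the pads (columns 314 and 315). I'll close the gripper.

{"method": "arm_command", "body": {
  "targets": [
    {"translation":[0,0,0.001],"yaw":0},
    {"translation":[0,0,0.001],"yaw":0},
    {"translation":[0,0,0.001],"yaw":0},
    {"translation":[0,0,0.001],"yaw":0},
    {"translation":[0,0,0.001],"yaw":0},
    {"translation":[0,0,0.001],"yaw":0},
    {"translation":[0,0,0.001],"yaw":0},
    {"translation":[0,0,0.001],"yaw":0}
  ],
  "hand": 255,
  "squeeze": 60
}}

```text
t: 5.25
position: [509.3, 204.0, 101.7]
ee_rot: [0.971, -0.241, 0.0, -0.0]
ft_force: [-0.5, 1.2, 4.1]
width: 0.343
```

Run:
```python
from h import *
st(); print(tips_ahead() if callable(tips_ahead) else tips_ahead)
```

```text
t 5.25 q [-0.081  0.414 -0.44   1.938  0.233  0.838 -2.702] pos [509.34 204.02 101.71] yaw y-axis deg -117.85 zaxis [ 8.e-04  5.e-04 -1.e+00] F [-0.55  1.24  4.1 ] T [ 0.054  0.112 -0.032] w 0.3433
17.0
```

{"method": "arm_command", "body": {
  "targets": [
    {"translation":[0,0,-0.001],"yaw":0},
    {"translation":[0,0,-0.002],"yaw":0},
    {"translation":[0,0,-0.003],"yaw":0},
    {"translation":[0,0,-0.004],"yaw":0},
    {"translation":[0,0,-0.004],"yaw":0}
  ]
}}

```text
t: 5.88
position: [508.9, 203.9, 105.1]
ee_rot: [0.971, -0.241, -0.0, -0.0]
ft_force: [2.1, 2.3, -6.8]
width: 0.343
```

Run:
```python
from h import *
st()
```

```text
t 5.88 q [-0.079  0.409 -0.442  1.937  0.229  0.844 -2.699] pos [508.91 203.91 105.05] yaw y-axis deg -117.85 zaxis [-1.e-04  5.e-04 -1.e+00] F [ 2.09  2.29 -6.81] T [ 0.719 -0.781 -0.007] w 0.3428
```

{"method": "arm_command", "body": {
  "targets": [
    {"translation":[0,0,-0.001],"yaw":0},
    {"translation":[0,0,-0.002],"yaw":0},
    {"translation":[0,0,-0.002],"yaw":0}
  ]
}}

```text
t: 6.25
position: [508.9, 203.9, 107.4]
ee_rot: [0.971, -0.241, 0.0, -0.0]
ft_force: [3.3, 4.5, -7.5]
width: 0.343
```

Run:
```python
from h import *
st()
```

```text
t 6.25 q [-0.078  0.405 -0.443  1.936  0.227  0.849 -2.697] pos [508.94 203.87 107.36] yaw y-axis deg -117.85 zaxis [ 1.e-04  3.e-04 -1.e+00] F [ 3.28  4.53 -7.53] T [ 0.828 -0.777 -0.019] w 0.343
```

{"method": "arm_command", "body": {
  "targets": [
    {"translation":[0,0,-0.001],"yaw":0},
    {"translation":[0,0,-0.002],"yaw":0},
    {"translation":[0,0,-0.002],"yaw":0}
  ]
}}

```text
t: 6.62
position: [508.9, 203.8, 109.1]
ee_rot: [0.971, -0.241, -0.0, -0.0]
ft_force: [3.5, 3.4, -8.5]
width: 0.341
```

Run:
```python
from h import *
st()
```

```text
t 6.62 q [-0.077  0.403 -0.444  1.935  0.225  0.852 -2.696] pos [508.89 203.81 109.08] yaw y-axis deg -117.85 zaxis [-0.e+00  4.e-04 -1.e+00] F [ 3.49  3.43 -8.54] T [ 1.03  -0.907 -0.   ] w 0.3406
```

{"method": "arm_command", "body": {
  "targets": [
    {"translation":[0,0,-0.0005],"yaw":0},
    {"translation":[0,0,-0.001],"yaw":0},
    {"translation":[0,0,-0.001],"yaw":0}
  ]
}}

```text
t: 7.0
position: [508.8, 203.8, 109.6]
ee_rot: [0.971, -0.241, -0.0, -0.0]
ft_force: [3.8, 4.0, -12.8]
width: 0.34
```

Run:
```python
from h import *
st()
```

```text
t 7.0 q [-0.077  0.402 -0.444  1.935  0.224  0.853 -2.695] pos [508.81 203.79 109.58] yaw y-axis deg -117.85 zaxis [-1.e-04  6.e-04 -1.e+00] F [  3.78   3.95 -12.75] T [ 1.188 -1.104 -0.024] w 0.3405
```

{"method": "arm_command", "body": {
  "targets": [
    {"translation":[0,0,0],"yaw":-0.05},
    {"translation":[0,0,0],"yaw":-0.1},
    {"translation":[0,0,0],"yaw":-0.1}
  ]
}}

```text
t: 7.38
position: [508.7, 203.7, 109.5]
ee_rot: [0.981, -0.192, -0.0, -0.0]
ft_force: [3.7, 4.9, -10.5]
width: 0.345
```

Run:
```python
from h import *
st()
```

```text
t 7.38 q [-0.06   0.405 -0.463  1.934  0.235  0.855 -2.603] pos [508.74 203.71 109.52] yaw y-axis deg -112.1 zaxis [-4.e-04  5.e-04 -1.e+00] F [  3.75   4.87 -10.54] T [ 1.132 -1.022  0.018] w 0.3447
```

{"method": "arm_command", "body": {
  "targets": [
    {"translation":[0,0,0],"yaw":-0.05},
    {"translation":[0,0,0],"yaw":-0.1},
    {"translation":[0,0,0],"yaw":-0.1}
  ]
}}

```text
t: 7.75
position: [508.6, 203.6, 109.5]
ee_rot: [0.99, -0.142, -0.0, -0.0]
ft_force: [4.1, 4.9, -11.6]
width: 0.346
```

Run:
```python
from h import *
st()
```

```text
t 7.75 q [-0.044  0.409 -0.483  1.934  0.246  0.857 -2.512] pos [508.64 203.62 109.48] yaw y-axis deg -106.37 zaxis [-6.e-04  4.e-04 -1.e+00] F [  4.1    4.85 -11.62] T [ 1.105 -1.011  0.032] w 0.3463
```

{"method": "arm_command", "body": {
  "targets": [
    {"translation":[0,0,-0.0007],"yaw":-0.05},
    {"translation":[0,0,-0.0007],"yaw":-0.1},
    {"translation":[0,0,-0.0007],"yaw":-0.1}
  ]
}}

```text
t: 8.12
position: [508.6, 203.5, 110.0]
ee_rot: [0.996, -0.093, -0.0, -0.0]
ft_force: [3.1, 4.6, -12.5]
width: 0.341
```

{"method": "arm_command", "body": {
  "targets": [
    {"translation":[0,0,0],"yaw":-0.05},
    {"translation":[0,0,0],"yaw":-0.1},
    {"translation":[0,0,0],"yaw":-0.1}
  ]
}}

```text
t: 8.5
position: [508.7, 203.5, 110.5]
ee_rot: [0.999, -0.043, -0.0, 0.0]
ft_force: [3.5, 4.5, -10.1]
width: 0.339
```

Run:
```python
from h import *
st()
```

```text
t 8.5 q [-0.011  0.415 -0.523  1.932  0.267  0.864 -2.329] pos [508.68 203.53 110.45] yaw y-axis deg -94.91 zaxis [-7.e-04 -1.e-04 -1.e+00] F [  3.53   4.46 -10.08] T [ 1.027 -0.85   0.025] w 0.3392
```

{"method": "arm_command", "body": {
  "targets": [
    {"translation":[0,0,-0.0007],"yaw":0},
    {"translation":[0,0,-0.0007],"yaw":0}
  ]
}}

```text
t: 8.75
position: [508.7, 203.5, 110.9]
ee_rot: [0.999, -0.043, -0.0, 0.0]
ft_force: [3.1, 3.3, -11.5]
width: 0.338
```

Run:
```python
from h import *
st()
```

```text
t 8.75 q [-0.011  0.414 -0.523  1.931  0.267  0.865 -2.328] pos [508.68 203.52 110.94] yaw y-axis deg -94.91 zaxis [-5.e-04  0.e+00 -1.e+00] F [  3.11   3.33 -11.52] T [ 1.042 -0.97   0.114] w 0.3378
```

{"method": "arm_command", "body": {
  "targets": [
    {"translation":[0,0,-0.0005],"yaw":0},
    {"translation":[0,0,-0.0005],"yaw":0}
  ]
}}

```text
t: 9.0
position: [508.7, 203.5, 111.3]
ee_rot: [0.999, -0.043, -0.0, -0.0]
ft_force: [4.2, 4.8, -12.6]
width: 0.345
```

Run:
```python
from h import *
st(); cv2.imwrite('pics/s3.png',cv2.resize(get_image('scene')[205:315,240:400,::-1],None,fx=5,fy=5,interpolation=cv2.INTER_CUBIC)); st()
cv2.imwrite('pics/w3.png',get_image('wrist')[:,:,::-1]);st()
```

```text
t 9.0 q [-0.01   0.413 -0.523  1.931  0.266  0.865 -2.328] pos [508.65 203.51 111.29] yaw y-axis deg -94.91 zaxis [-5.e-04  1.e-04 -1.e+00] F [  4.19   4.76 -12.59] T [ 1.051 -1.044  0.06 ] w 0.3453
t 9.05 q [-0.01   0.413 -0.523  1.931  0.266  0.865 -2.328] pos [508.62 203.49 111.24] yaw y-axis deg -94.91 zaxis [-6.e-04  0.e+00 -1.e+00] F [  4.27   4.35 -12.41] T [ 1.113 -1.056  0.078] w 0.3411
t 9.1 q [-0.011  0.413 -0.523  1.931  0.266  0.865 -2.328] pos [508.64 203.53 111.28] yaw y-axis deg -94.9 zaxis [-5.e-04  1.e-04 -1.e+00] F [  4.31   4.12 -12.64] T [ 1.108 -1.094  0.094] w 0.3414
```

View pics/s3.png

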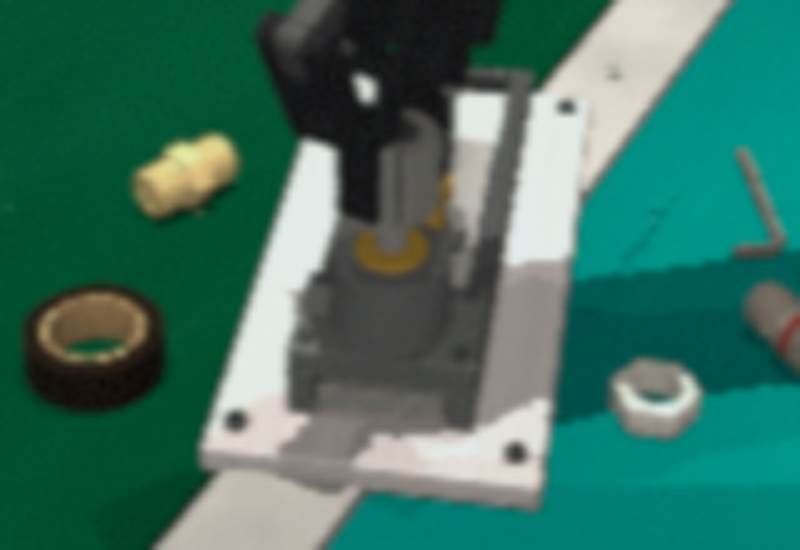

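{"method": "arm_command", "body": {
  "targets": [
    {"translation":[0,0,0],"yaw":0},
    {"translation":[0,0,0],"yaw":-0.05},
    {"translation":[0,0,0],"yaw":-0.1},
    {"translation":[0,0,0],"yaw":-0.1}
  ],
  "squeeze": 95
}}

```text
t: 9.6
position: [508.8, 203.5, 111.9]
ee_rot: [1.0, 0.007, -0.0, 0.0]
ft_force: [3.6, 3.7, -8.3]
width: 0.331
```

{"method": "arm_command", "body": {
  "targets": [
    {"translation":[0,0,0],"yaw":-0.05},
    {"translation":[0,0,0],"yaw":-0.1},
    {"translation":[0,0,0],"yaw":-0.1}
  ]
}}

```text
t: 9.98
position: [508.8, 203.4, 112.1]
ee_rot: [0.998, 0.056, -0.0, 0.0]
ft_force: [3.1, 2.8, -8.7]
width: 0.33
```

Run:
```python
from h import *
st()
```

```text
t 9.97 q [ 0.022  0.421 -0.562  1.929  0.289  0.872 -2.147] pos [508.79 203.4  112.06] yaw y-axis deg -83.53 zaxis [-4.e-04 -5.e-04 -1.e+00] F [ 3.13  2.85 -8.67] T [ 0.82  -0.698  0.022] w 0.3304
```

{"method": "arm_command", "body": {
  "targets": [
    {"translation":[0,0,-0.001],"yaw":0},
    {"translation":[0,0,-0.0015],"yaw":0},
    {"translation":[0,0,-0.0015],"yaw":0}
  ]
}}

```text
t: 10.35
position: [508.8, 203.4, 113.6]
ee_rot: [0.998, 0.057, -0.0, 0.0]
ft_force: [2.6, 3.4, -8.1]
width: 0.331
```

Run:
```python
from h import *
st()
```

```text
t 10.35 q [ 0.023  0.418 -0.563  1.928  0.287  0.875 -2.145] pos [508.83 203.44 113.62] yaw y-axis deg -83.5 zaxis [-3.e-04 -5.e-04 -1.e+00] F [ 2.64  3.37 -8.07] T [ 0.675 -0.717  0.033] w 0.3306
```

{"method": "arm_command", "body": {
  "targets": [
    {"translation":[0,0,-0.0015],"yaw":0},
    {"translation":[0,0,-0.003],"yaw":0},
    {"translation":[0,0,-0.0045],"yaw":0},
    {"translation":[0,0,-0.006],"yaw":0},
    {"translation":[0,0,-0.006],"yaw":0}
  ]
}}

```text
t: 10.98
position: [508.8, 203.4, 119.6]
ee_rot: [0.998, 0.057, -0.0, 0.0]
ft_force: [2.0, 1.9, -9.8]
width: 0.333
```

{"method": "arm_command", "body": {
  "targets": [
    {"translation":[0,0,-0.001],"yaw":0},
    {"translation":[0,0,-0.001],"yaw":0}
  ]
}}

```text
t: 11.22
position: [508.9, 203.5, 120.6]
ee_rot: [0.998, 0.057, -0.0, 0.0]
ft_force: [2.3, 2.6, -11.1]
width: 0.336
```

Run:
```python
from h import *
st()
cv2.imwrite('pics/s4.png',cv2.resize(get_image('scene')[205:315,240:400,::-1],None,fx=5,fy=5,interpolation=cv2.INTER_CUBIC)); st()
```

```text
t 11.22 q [ 0.027  0.408 -0.568  1.924  0.279  0.887 -2.138] pos [508.87 203.47 120.62] yaw y-axis deg -83.48 zaxis [-3.e-04 -4.e-04 -1.e+00] F [  2.33   2.58 -11.06] T [ 0.511 -0.709  0.02 ] w 0.3359
t 11.28 q [ 0.027  0.408 -0.568  1.924  0.279  0.887 -2.138] pos [508.84 203.46 120.54] yaw y-axis deg -83.48 zaxis [-4.e-04 -3.e-04 -1.e+00] F [  2.1    2.1  -10.38] T [ 0.473 -0.771  0.035] w 0.3342
```

View pics/s4.png

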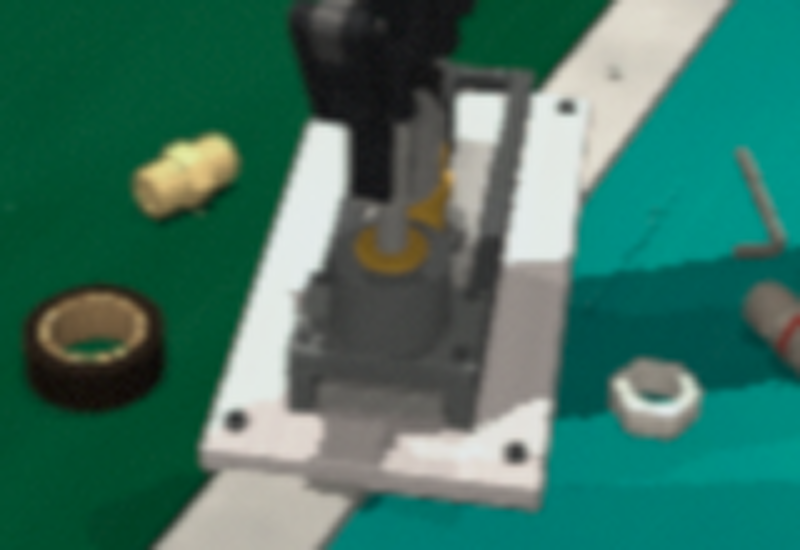

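{"method": "arm_command", "body": {
  "targets": [
    {"translation":[0,0,-0.0005],"yaw":0},
    {"translation":[0,0,-0.001],"yaw":0},
    {"translation":[0,0,-0.001],"yaw":0}
  ]
}}

```text
t: 11.65
position: [508.9, 203.5, 121.6]
ee_rot: [0.998, 0.057, -0.0, 0.0]
ft_force: [3.3, 1.4, -9.8]
width: 0.329
```

Run:
```python
from h import *
st(); get_image('wrist'); st()
```

```text
t 11.65 q [ 0.028  0.407 -0.568  1.924  0.278  0.889 -2.137] pos [508.88 203.46 121.62] yaw y-axis deg -83.48 zaxis [-3.e-04 -3.e-04 -1.e+00] F [ 3.26  1.41 -9.75] T [ 0.379 -0.68   0.032] w 0.329
t 11.7 q [ 0.028  0.407 -0.568  1.924  0.278  0.889 -2.137] pos [508.88 203.49 121.62] yaw y-axis deg -83.48 zaxis [-3.e-04 -3.e-04 -1.e+00] F [  2.43   1.27 -10.94] T [ 0.369 -0.645  0.06 ] w 0.3335
```

{"method": "arm_command", "body": {
  "targets": [
    {"translation":[0,0,-0.0005],"yaw":0},
    {"translation":[0,0,-0.0007],"yaw":0},
    {"translation":[0,0,-0.0007],"yaw":0}
  ]
}}

```text
t: 12.08
position: [508.9, 203.5, 122.3]
ee_rot: [0.998, 0.057, -0.0, 0.0]
ft_force: [3.0, 1.9, -10.1]
width: 0.335
```

Run:
```python
from h import *
st(); get_image('wrist'); st()
```

```text
t 12.07 q [ 0.028  0.406 -0.569  1.923  0.277  0.89  -2.137] pos [508.89 203.47 122.32] yaw y-axis deg -83.48 zaxis [-3.e-04 -3.e-04 -1.e+00] F [  2.97   1.94 -10.07] T [ 0.327 -0.625  0.038] w 0.3347
t 12.12 q [ 0.028  0.406 -0.569  1.923  0.277  0.89  -2.137] pos [508.88 203.52 122.31] yaw y-axis deg -83.48 zaxis [-3.e-04 -3.e-04 -1.e+00] F [  1.93   1.55 -10.7 ] T [ 0.325 -0.704  0.065] w 0.3329
```

{"method": "arm_command", "body": {
  "targets": [
    {"translation":[0,0,-0.0005],"yaw":0},
    {"translation":[0,0,-0.0007],"yaw":0},
    {"translation":[0,0,-0.0007],"yaw":0}
  ]
}}

```text
t: 12.5
position: [508.9, 203.5, 123.0]
ee_rot: [0.998, 0.057, -0.0, 0.0]
ft_force: [3.2, 1.1, -11.5]
width: 0.328
```

Run:
```python
from h import *
st(); get_image('wrist'); st()
```

```text
t 12.5 q [ 0.029  0.405 -0.569  1.923  0.276  0.891 -2.136] pos [508.89 203.54 122.97] yaw y-axis deg -83.48 zaxis [-2.e-04 -2.e-04 -1.e+00] F [  3.24   1.05 -11.53] T [ 0.294 -0.691  0.025] w 0.3279
t 12.55 q [ 0.029  0.405 -0.569  1.923  0.276  0.891 -2.136] pos [508.9  203.55 122.99] yaw y-axis deg -83.48 zaxis [-2.e-04 -2.e-04 -1.e+00] F [  3.23   1.54 -12.  ] T [ 0.311 -0.715  0.004] w 0.3354
```

{"method": "arm_command", "body": {
  "targets": [
    {"translation":[0,0,-0.0005],"yaw":0},
    {"translation":[0,0,-0.0007],"yaw":0},
    {"translation":[0,0,-0.0007],"yaw":0}
  ]
}}

```text
t: 12.92
position: [508.8, 203.5, 123.4]
ee_rot: [0.998, 0.057, -0.0, 0.0]
ft_force: [3.3, 1.5, -14.6]
width: 0.334
```

Run:
```python
from h import *
st(); get_image('wrist'); st()
```

```text
t 12.93 q [ 0.029  0.404 -0.569  1.923  0.276  0.892 -2.136] pos [508.79 203.51 123.42] yaw y-axis deg -83.48 zaxis [-5.e-04 -1.e-04 -1.e+00] F [  3.31   1.45 -14.64] T [ 0.374 -0.871  0.032] w 0.334
t 12.97 q [ 0.029  0.404 -0.569  1.923  0.276  0.892 -2.136] pos [508.82 203.52 123.45] yaw y-axis deg -83.48 zaxis [-4.e-04 -1.e-04 -1.e+00] F [  3.34   1.25 -13.9 ] T [ 0.317 -0.868  0.016] w 0.3354
```

{"method": "arm_command", "body": {
  "targets": [
    {"translation":[0,0,0.0009],"yaw":0},
    {"translation":[0,0,0.0018],"yaw":0},
    {"translation":[0,0,0.0018],"yaw":-0.07},
    {"translation":[0,0,0.0018],"yaw":-0.14},
    {"translation":[0,0,0.0018],"yaw":-0.2},
    {"translation":[0,0,0.0018],"yaw":-0.2}
  ]
}}

```text
t: 13.72
position: [509.1, 203.4, 122.3]
ee_rot: [0.988, 0.156, -0.0, 0.0]
ft_force: [1.4, 1.2, -11.4]
width: 0.334
```

Run:
```python
from h import *
st(); get_image('wrist'); st()
```

```text
t 13.72 q [ 0.06   0.415 -0.608  1.922  0.3    0.895 -1.955] pos [509.08 203.44 122.26] yaw y-axis deg -72.06 zaxis [ 1.e-04 -4.e-04 -1.e+00] F [  1.44   1.23 -11.37] T [ 0.054 -0.594  0.084] w 0.3345
t 13.78 q [ 0.06   0.415 -0.607  1.922  0.3    0.895 -1.955] pos [509.09 203.47 122.23] yaw y-axis deg -72.07 zaxis [ 2.e-04 -4.e-04 -1.e+00] F [ 2.53  0.9  -9.43] T [ 0.011 -0.606  0.117] w 0.3333
```

{"method": "arm_command", "body": {
  "targets": [
    {"translation":[0,0,0],"yaw":-0.07},
    {"translation":[0,0,0],"yaw":-0.14},
    {"translation":[0,0,0],"yaw":-0.2},
    {"translation":[0,0,0],"yaw":-0.2}
  ]
}}

```text
t: 14.28
position: [509.2, 203.4, 122.1]
ee_rot: [0.967, 0.253, 0.0, 0.0]
ft_force: [2.7, 0.5, -10.5]
width: 0.334
```

Run:
```python
from h import *
st(); get_image('wrist'); st()
```

```text
t 14.28 q [ 0.092  0.425 -0.647  1.92   0.323  0.901 -1.773] pos [509.19 203.37 122.13] yaw y-axis deg -60.63 zaxis [ 3.e-04 -5.e-04 -1.e+00] F [  2.75   0.52 -10.5 ] T [-0.008 -0.636  0.082] w 0.3336
t 14.32 q [ 0.092  0.425 -0.646  1.92   0.323  0.901 -1.773] pos [509.19 203.36 122.12] yaw y-axis deg -60.64 zaxis [ 3.e-04 -5.e-04 -1.e+00] F [ 2.75  0.78 -9.38] T [-0.07  -0.642  0.061] w 0.3342
```

{"method": "arm_command", "body": {
  "targets": [
    {"translation":[0,0,-0.0002],"yaw":-0.07},
    {"translation":[0,0,-0.0003],"yaw":-0.14},
    {"translation":[0,0,-0.0005],"yaw":-0.2},
    {"translation":[0,0,-0.0005],"yaw":-0.2}
  ]
}}

```text
t: 14.82
position: [509.3, 203.3, 122.6]
ee_rot: [0.937, 0.349, 0.0, 0.0]
ft_force: [2.6, -0.6, -10.2]
width: 0.33
```

Run:
```python
from h import *
st(); get_image('wrist'); st()
```

```text
t 14.82 q [ 0.125  0.435 -0.687  1.919  0.346  0.908 -1.592] pos [509.32 203.32 122.57] yaw y-axis deg -49.19 zaxis [ 5.e-04 -4.e-04 -1.e+00] F [  2.61  -0.57 -10.22] T [-0.1   -0.811  0.123] w 0.3295
t 14.88 q [ 0.125  0.435 -0.686  1.919  0.346  0.908 -1.592] pos [509.28 203.31 122.58] yaw y-axis deg -49.2 zaxis [ 5.e-04 -5.e-04 -1.e+00] F [  2.52   0.03 -10.66] T [-0.105 -0.788  0.11 ] w 0.3352
```

{"method": "arm_command", "body": {
  "targets": [
    {"translation":[0,0,-0.0002],"yaw":-0.07},
    {"translation":[0,0,-0.0003],"yaw":-0.14},
    {"translation":[0,0,-0.0005],"yaw":-0.2},
    {"translation":[0,0,-0.0005],"yaw":-0.2}
  ]
}}

```text
t: 15.38
position: [509.4, 203.3, 123.1]
ee_rot: [0.898, 0.44, 0.0, 0.0]
ft_force: [2.8, -0.4, -11.2]
width: 0.336
```

Run:
```python
from h import *
st(); get_image('wrist'); st()
```

```text
t 15.38 q [ 0.157  0.446 -0.727  1.917  0.371  0.916 -1.41 ] pos [509.44 203.29 123.08] yaw y-axis deg -37.74 zaxis [ 8.e-04 -4.e-04 -1.e+00] F [  2.79  -0.35 -11.23] T [-0.173 -0.908  0.042] w 0.3365
t 15.43 q [ 0.157  0.446 -0.727  1.917  0.371  0.916 -1.41 ] pos [509.42 203.34 123.1 ] yaw y-axis deg -37.74 zaxis [ 9.e-04 -4.e-04 -1.e+00] F [ 3.46  0.03 -9.98] T [-0.194 -0.944  0.041] w 0.3317
```

{"method": "arm_command", "body": {
  "targets": [
    {"translation":[0,0,-0.0002],"yaw":-0.07},
    {"translation":[0,0,-0.0003],"yaw":-0.14},
    {"translation":[0,0,-0.0005],"yaw":-0.2},
    {"translation":[0,0,-0.0005],"yaw":-0.2}
  ]
}}

```text
t: 15.92
position: [509.6, 203.3, 123.6]
ee_rot: [0.849, 0.528, 0.0, 0.0]
ft_force: [3.5, -0.6, -10.9]
width: 0.333
```

Run:
```python
from h import *
st(); get_image('wrist'); st()
```

```text
t 15.93 q [ 0.189  0.458 -0.768  1.915  0.396  0.924 -1.23 ] pos [509.57 203.32 123.61] yaw y-axis deg -26.29 zaxis [ 1.1e-03 -3.0e-04 -1.0e+00] F [  3.47  -0.65 -10.91] T [-0.149 -1.046  0.061] w 0.3334
t 15.97 q [ 0.189  0.458 -0.768  1.915  0.396  0.924 -1.23 ] pos [509.59 203.36 123.64] yaw y-axis deg -26.29 zaxis [ 1.2e-03 -3.0e-04 -1.0e+00] F [  3.91  -0.12 -10.41] T [-0.204 -1.117  0.086] w 0.3334
```

{"method": "arm_command", "body": {
  "targets": [
    {"translation":[0,0,-0.0002],"yaw":-0.07},
    {"translation":[0,0,-0.0003],"yaw":-0.14},
    {"translation":[0,0,-0.0005],"yaw":-0.2},
    {"translation":[0,0,-0.0005],"yaw":-0.2}
  ]
}}

```text
t: 16.48
position: [509.7, 203.4, 124.2]
ee_rot: [0.792, 0.61, 0.001, 0.0]
ft_force: [4.3, -0.4, -11.1]
width: 0.329
```

Run:
```python
from h import *
st(); get_image('wrist'); st()
```

```text
t 16.48 q [ 0.222  0.471 -0.809  1.913  0.422  0.933 -1.05 ] pos [509.7  203.41 124.18] yaw y-axis deg -14.83 zaxis [ 1.4e-03 -1.0e-04 -1.0e+00] F [  4.29  -0.37 -11.13] T [-0.257 -1.276  0.077] w 0.3293
t 16.52 q [ 0.221  0.471 -0.809  1.913  0.422  0.933 -1.05 ] pos [509.66 203.47 124.19] yaw y-axis deg -14.83 zaxis [ 1.4e-03 -1.0e-04 -1.0e+00] F [  5.29  -0.82 -10.75] T [-0.142 -1.336  0.046] w 0.3339
```

{"method": "arm_command", "body": {
  "targets": [
    {"translation":[0,0,-0.0002],"yaw":-0.07},
    {"translation":[0,0,-0.0003],"yaw":-0.14},
    {"translation":[0,0,-0.0005],"yaw":-0.2},
    {"translation":[0,0,-0.0005],"yaw":-0.2}
  ]
}}

```text
t: 17.02
position: [509.8, 203.6, 124.7]
ee_rot: [0.728, 0.686, 0.001, 0.0]
ft_force: [4.5, -0.9, -11.4]
width: 0.33
```

Run:
```python
from h import *
st(); get_image('wrist'); st()
```

```text
t 17.02 q [ 0.253  0.486 -0.851  1.912  0.449  0.944 -0.87 ] pos [509.78 203.55 124.73] yaw y-axis deg -3.37 zaxis [ 1.6e-03  2.0e-04 -1.0e+00] F [  4.52  -0.93 -11.42] T [-0.056 -1.478  0.03 ] w 0.3301
t 17.07 q [ 0.253  0.486 -0.851  1.912  0.449  0.944 -0.87 ] pos [509.77 203.55 124.74] yaw y-axis deg -3.37 zaxis [ 1.6e-03  1.0e-04 -1.0e+00] F [  4.5    0.03 -10.37] T [-0.062 -1.545  0.077] w 0.338
```

{"method": "arm_command", "body": {
  "targets": [
    {"translation":[0,0,-0.0002],"yaw":-0.07},
    {"translation":[0,0,-0.0003],"yaw":-0.14},
    {"translation":[0,0,-0.0005],"yaw":-0.2},
    {"translation":[0,0,-0.0005],"yaw":-0.2}
  ]
}}

```text
t: 17.58
position: [509.8, 203.7, 125.3]
ee_rot: [0.655, 0.755, 0.001, 0.0]
ft_force: [5.7, -0.0, -11.4]
width: 0.335
```

Run:
```python
from h import *
st(); get_image('wrist'); st()
```

```text
t 17.57 q [ 0.285  0.502 -0.893  1.91   0.478  0.955 -0.692] pos [509.83 203.69 125.28] yaw y-axis deg 8.1 zaxis [ 1.7e-03  5.0e-04 -1.0e+00] F [  5.69  -0.03 -11.39] T [-0.011 -1.49   0.055] w 0.3346
t 17.62 q [ 0.284  0.502 -0.893  1.91   0.478  0.955 -0.692] pos [509.81 203.69 125.25] yaw y-axis deg 8.1 zaxis [ 1.7e-03  4.0e-04 -1.0e+00] F [  4.47  -1.09 -12.37] T [ 0.004 -1.569  0.094] w 0.327
```

{"method": "arm_command", "body": {
  "targets": [
    {"translation":[0,0,-0.0002],"yaw":-0.07},
    {"translation":[0,0,-0.0003],"yaw":-0.14},
    {"translation":[0,0,-0.0005],"yaw":-0.2},
    {"translation":[0,0,-0.0005],"yaw":-0.2}
  ]
}}

```text
t: 18.12
position: [509.8, 203.8, 125.8]
ee_rot: [0.577, 0.817, 0.001, 0.0]
ft_force: [5.9, 0.4, -11.2]
width: 0.334
```

Run:
```python
from h import *
st(); get_image('wrist'); st()
```

```text
t 18.12 q [ 0.315  0.52  -0.935  1.909  0.507  0.967 -0.514] pos [509.83 203.82 125.76] yaw y-axis deg 19.56 zaxis [ 1.6e-03  7.0e-04 -1.0e+00] F [  5.89   0.41 -11.16] T [ 0.092 -1.518  0.098] w 0.3341
t 18.18 q [ 0.315  0.52  -0.935  1.909  0.507  0.967 -0.514] pos [509.85 203.79 125.78] yaw y-axis deg 19.55 zaxis [ 1.7e-03  6.0e-04 -1.0e+00] F [  4.25   0.36 -10.46] T [ 0.099 -1.568  0.074] w 0.3325
```

{"method": "arm_command", "body": {
  "targets": [
    {"translation":[0,0,-0.0002],"yaw":-0.07},
    {"translation":[0,0,-0.0003],"yaw":-0.14},
    {"translation":[0,0,-0.0005],"yaw":-0.2},
    {"translation":[0,0,-0.0005],"yaw":-0.2}
  ]
}}

```text
t: 18.68
position: [509.8, 204.0, 126.3]
ee_rot: [0.492, 0.87, 0.001, 0.0]
ft_force: [4.9, -0.1, -11.5]
width: 0.333
```

Run:
```python
from h import *
st(); get_image('wrist'); st()
```

```text
t 18.68 q [ 0.345  0.539 -0.977  1.907  0.537  0.981 -0.337] pos [509.84 203.96 126.28] yaw y-axis deg 31.01 zaxis [ 0.0017  0.001  -1.    ] F [  4.86  -0.11 -11.54] T [ 0.142 -1.492  0.002] w 0.3334
t 18.73 q [ 0.345  0.539 -0.976  1.907  0.537  0.981 -0.337] pos [509.85 203.93 126.28] yaw y-axis deg 31.0 zaxis [ 1.7e-03  9.0e-04 -1.0e+00] F [  5.79  -0.06 -10.32] T [ 0.209 -1.488  0.059] w 0.3376
```

{"method": "arm_command", "body": {
  "targets": [
    {"translation":[0,0,-0.0002],"yaw":-0.07},
    {"translation":[0,0,-0.0003],"yaw":-0.14},
    {"translation":[0,0,-0.0004],"yaw":-0.2},
    {"translation":[0,0,-0.0004],"yaw":-0.2}
  ]
}}

```text
t: 19.23
position: [509.8, 204.0, 126.6]
ee_rot: [0.403, 0.915, 0.001, 0.0]
ft_force: [4.5, 0.5, -11.9]
width: 0.328
```

Run:
```python
from h import *
st(); get_image('wrist'); st()
```

```text
t 19.23 q [ 0.374  0.56  -1.018  1.906  0.569  0.996 -0.16 ] pos [509.79 204.   126.62] yaw y-axis deg 42.47 zaxis [ 0.0015  0.0011 -1.    ] F [  4.47   0.48 -11.88] T [ 0.309 -1.442  0.077] w 0.3282
t 19.27 q [ 0.373  0.56  -1.018  1.906  0.569  0.996 -0.16 ] pos [509.81 204.01 126.68] yaw y-axis deg 42.45 zaxis [ 0.0017  0.001  -1.    ] F [  5.21  -0.09 -12.14] T [ 0.286 -1.396  0.126] w 0.3322
```

{"method": "arm_command", "body": {
  "targets": [
    {"translation":[0,0,0],"yaw":-0.05},
    {"translation":[0,0,0],"yaw":-0.1},
    {"translation":[0,0,0],"yaw":-0.1}
  ]
}}

```text
t: 19.65
position: [509.8, 204.0, 126.6]
ee_rot: [0.357, 0.934, 0.001, 0.0]
ft_force: [4.4, 0.5, -11.4]
width: 0.332
```

Run:
```python
from h import *
st(); get_image('wrist'); st()
```

```text
t 19.65 q [ 0.387  0.572 -1.038  1.906  0.585  1.004 -0.072] pos [509.76 204.05 126.65] yaw y-axis deg 48.19 zaxis [ 0.0015  0.0012 -1.    ] F [  4.39   0.45 -11.45] T [ 0.291 -1.401  0.054] w 0.3323
t 19.7 q [ 0.387  0.571 -1.038  1.905  0.585  1.004 -0.073] pos [509.78 204.06 126.67] yaw y-axis deg 48.18 zaxis [ 0.0016  0.0011 -1.    ] F [  5.02   0.19 -11.52] T [ 0.377 -1.42   0.081] w 0.3342
```

{"method": "arm_command", "body": {
  "targets": [
    {"translation":[0,0,0],"yaw":-0.04},
    {"translation":[0,0,0],"yaw":-0.06},
    {"translation":[0,0,0],"yaw":-0.06}
  ]
}}

```text
t: 20.08
position: [509.7, 204.1, 126.7]
ee_rot: [0.329, 0.944, 0.001, 0.0]
ft_force: [5.3, 0.9, -11.9]
width: 0.332
```

Run:
```python
from h import *
st(); get_image('wrist'); st()
```

```text
t 20.07 q [ 0.395  0.578 -1.05   1.905  0.595  1.008 -0.02 ] pos [509.75 204.13 126.67] yaw y-axis deg 51.6 zaxis [ 0.0015  0.0012 -1.    ] F [  5.25   0.86 -11.9 ] T [ 0.352 -1.37  -0.011] w 0.3315
t 20.12 q [ 0.395  0.578 -1.05   1.905  0.595  1.008 -0.02 ] pos [509.76 204.07 126.67] yaw y-axis deg 51.6 zaxis [ 0.0015  0.0011 -1.    ] F [  4.9    1.2  -10.86] T [ 0.366 -1.389 -0.03 ] w 0.3348
```

{"method": "arm_command", "body": {
  "targets": [
    {"translation":[0,0,0],"yaw":-0.04},
    {"translation":[0,0,0],"yaw":-0.06},
    {"translation":[0,0,0],"yaw":-0.06}
  ]
}}

```text
t: 20.5
position: [509.7, 204.1, 126.6]
ee_rot: [0.3, 0.954, 0.001, 0.0]
ft_force: [4.8, 1.0, -11.2]
width: 0.332
```

Run:
```python
from h import *
st(); get_image('wrist'); st()
```

```text
t 20.5 q [ 0.403  0.586 -1.062  1.905  0.605  1.013  0.033] pos [509.72 204.08 126.64] yaw y-axis deg 55.04 zaxis [ 0.0013  0.0012 -1.    ] F [  4.85   1.   -11.23] T [ 0.393 -1.409  0.047] w 0.3315
t 20.55 q [ 0.403  0.586 -1.062  1.905  0.605  1.013  0.033] pos [509.72 204.08 126.65] yaw y-axis deg 55.04 zaxis [ 0.0014  0.0011 -1.    ] F [  4.73   0.08 -12.6 ] T [ 0.33  -1.32  -0.017] w 0.3308
```

{"method": "arm_command", "body": {
  "targets": [
    {"translation":[0,0,0],"yaw":-0.04},
    {"translation":[0,0,0],"yaw":-0.06},
    {"translation":[0,0,0],"yaw":-0.06}
  ]
}}

```text
t: 20.92
position: [509.7, 204.1, 126.7]
ee_rot: [0.272, 0.962, 0.001, 0.0]
ft_force: [4.9, 1.2, -11.4]
width: 0.333
```

Run:
```python
from h import *
st(); get_image('wrist'); st()
```

```text
t 20.93 q [ 0.411  0.593 -1.075  1.905  0.615  1.019  0.085] pos [509.71 204.12 126.68] yaw y-axis deg 58.47 zaxis [ 0.0013  0.0012 -1.    ] F [  4.87   1.24 -11.41] T [ 0.427 -1.387 -0.042] w 0.3328
t 20.98 q [ 0.411  0.593 -1.074  1.905  0.615  1.019  0.085] pos [509.72 204.08 126.7 ] yaw y-axis deg 58.47 zaxis [ 0.0014  0.0011 -1.    ] F [  5.49   1.11 -10.39] T [ 0.42  -1.392 -0.045] w 0.3292
```

{"method": "arm_command", "body": {
  "targets": [
    {"translation":[0,0,0],"yaw":-0.04},
    {"translation":[0,0,0],"yaw":-0.06},
    {"translation":[0,0,0],"yaw":-0.06}
  ]
}}

```text
t: 21.35
position: [509.7, 204.1, 126.7]
ee_rot: [0.243, 0.97, 0.001, 0.0]
ft_force: [5.2, 0.7, -11.1]
width: 0.332
```

Run:
```python
from h import *
st(); get_image('wrist'); st(); get_image('wrist'); st()
```

```text
t 21.35 q [ 0.419  0.601 -1.086  1.904  0.625  1.024  0.138] pos [509.71 204.11 126.69] yaw y-axis deg 61.89 zaxis [ 0.0012  0.0012 -1.    ] F [  5.17   0.71 -11.14] T [ 0.369 -1.329 -0.065] w 0.3318
t 21.4 q [ 0.419  0.6   -1.086  1.904  0.625  1.024  0.138] pos [509.73 204.1  126.71] yaw y-axis deg 61.89 zaxis [ 0.0013  0.0012 -1.    ] F [  4.99   0.97 -11.83] T [ 0.434 -1.382 -0.015] w 0.3324
t 21.45 q [ 0.418  0.6   -1.086  1.904  0.625  1.024  0.138] pos [509.71 204.13 126.7 ] yaw y-axis deg 61.89 zaxis [ 0.0013  0.0012 -1.    ] F [  5.54   2.06 -11.04] T [ 0.422 -1.384 -0.091] w 0.3338
```

{"method": "arm_command", "body": {
  "targets": [
    {"translation":[0,0,0],"yaw":-0.04},
    {"translation":[0,0,0],"yaw":-0.06},
    {"translation":[0,0,0],"yaw":-0.06}
  ]
}}

```text
t: 21.82
position: [509.7, 204.1, 126.7]
ee_rot: [0.214, 0.977, 0.001, 0.0]
ft_force: [4.4, 1.0, -10.3]
width: 0.331
```

Run:
```python
from h import *
st(); get_image('wrist'); st(); get_image('wrist'); st()
```

```text
t 21.82 q [ 0.426  0.608 -1.098  1.904  0.635  1.029  0.19 ] pos [509.71 204.1  126.69] yaw y-axis deg 65.32 zaxis [ 0.0012  0.0013 -1.    ] F [  4.38   1.03 -10.26] T [ 0.447 -1.372 -0.156] w 0.3309
t 21.88 q [ 0.426  0.608 -1.098  1.904  0.635  1.029  0.19 ] pos [509.71 204.11 126.71] yaw y-axis deg 65.32 zaxis [ 0.0012  0.0013 -1.    ] F [  4.54   0.56 -10.88] T [ 0.416 -1.354 -0.105] w 0.331
t 21.93 q [ 0.426  0.608 -1.098  1.904  0.635  1.029  0.19 ] pos [509.69 204.15 126.71] yaw y-axis deg 65.32 zaxis [ 0.0012  0.0013 -1.    ] F [  4.79   0.67 -11.48] T [ 0.431 -1.31  -0.132] w 0.333
```

{"method": "arm_command", "body": {
  "targets": [
    {"translation":[0,0,0.0004],"yaw":0.06},
    {"translation":[0,0,0.0007],"yaw":0.12},
    {"translation":[0,0,0.0007],"yaw":0.12}
  ]
}}

```text
t: 22.3
position: [509.7, 204.1, 126.1]
ee_rot: [0.271, 0.963, 0.001, 0.001]
ft_force: [4.6, 0.8, -10.1]
width: 0.334
```

Run:
```python
from h import *
st(); get_image('wrist'); st()
```

```text
t 22.3 q [ 0.41   0.594 -1.074  1.905  0.616  1.018  0.085] pos [509.72 204.13 126.15] yaw y-axis deg 58.53 zaxis [ 1.6e-03  9.0e-04 -1.0e+00] F [  4.6    0.76 -10.13] T [ 0.427 -1.338 -0.129] w 0.3339
t 22.35 q [ 0.41   0.594 -1.074  1.905  0.616  1.018  0.086] pos [509.7  204.14 126.14] yaw y-axis deg 58.55 zaxis [ 1.5e-03  9.0e-04 -1.0e+00] F [  4.94   1.39 -10.04] T [ 0.413 -1.352 -0.11 ] w 0.3303
```

{"method": "arm_command", "body": {
  "targets": [
    {"translation":[0,0,0],"yaw":0},
    {"translation":[0,0,0],"yaw":0},
    {"translation":[0,0,0],"yaw":0},
    {"translation":[0,0,0],"yaw":0},
    {"translation":[0,0,0],"yaw":0},
    {"translation":[0,0,0],"yaw":0}
  ],
  "hand": 0
}}

```text
t: 23.1
position: [508.9, 203.7, 125.7]
ee_rot: [0.27, 0.963, -0.0, -0.0]
ft_force: [-0.1, 0.1, 0.9]
width: 1.004
```

Run:
```python
from h import *
st(); 
cv2.imwrite('pics/s5.png',cv2.resize(get_image('scene')[205:315,240:400,::-1],None,fx=5,fy=5,interpolation=cv2.INTER_CUBIC)); st()
cv2.imwrite('pics/w5.png',get_image('wrist')[:,:,::-1])
```

```text
t 23.1 q [ 0.411  0.594 -1.074  1.906  0.616  1.019  0.086] pos [508.93 203.66 125.67] yaw y-axis deg 58.61 zaxis [-2.e-04 -0.e+00 -1.e+00] F [-0.08  0.09  0.87] T [ 0.029 -0.004 -0.003] w 1.0044
t 23.15 q [ 0.411  0.594 -1.074  1.906  0.616  1.019  0.086] pos [508.93 203.67 125.66] yaw y-axis deg 58.61 zaxis [-2.e-04  0.e+00 -1.e+00] F [-0.62  0.    0.21] T [-0.005  0.027 -0.001] w 1.0028
```

View pics/s5.png

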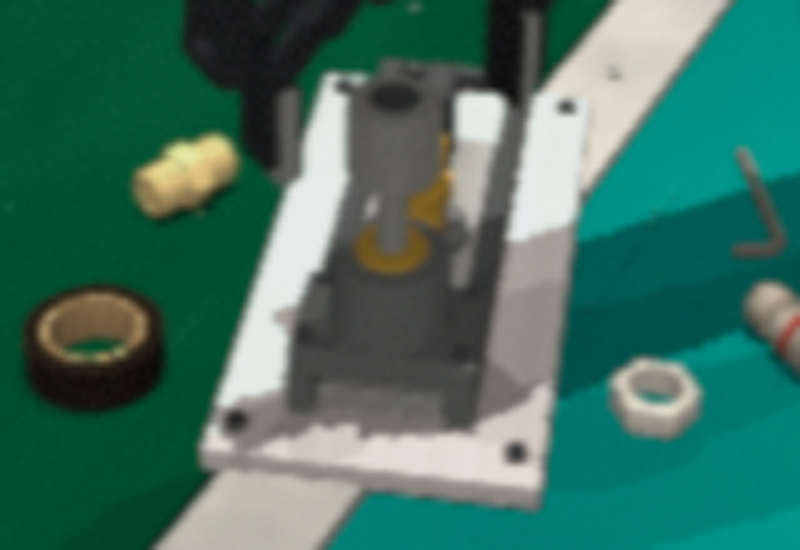

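View pics/w5.png

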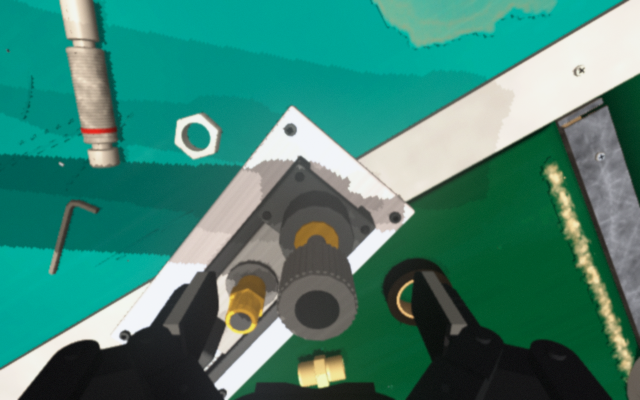

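The knob stays up after opening, with its top at crop (397,97), well above the earlier (397,155). Next I'll withdraw straight up.

{"method": "arm_command", "body": {
  "targets": [
    {"translation":[0,0,-0.012],"yaw":0},
    {"translation":[0,0,-0.03],"yaw":0},
    {"translation":[0,0,-0.05],"yaw":0},
    {"translation":[0,0,-0.07],"yaw":0},
    {"translation":[0,0,-0.07],"yaw":0},
    {"translation":[0,0,-0.07],"yaw":0},
    {"translation":[0,0,-0.07],"yaw":0}
  ]
}}

```text
t: 24.08
position: [508.4, 203.2, 194.8]
ee_rot: [0.27, 0.963, -0.001, -0.001]
ft_force: [-0.1, 0.5, 0.1]
width: 1.002
```

Run:
```python
from h import *
st(); s=camera_model('scene')
cv2.imwrite('pics/s6.png',cv2.resize(get_image('scene')[195:305,240:400,::-1],None,fx=5,fy=5,interpolation=cv2.INTER_CUBIC))
for z in (103,113,130,133,135.5,138): print(z,proj(s,(508.9,203.5,z)))
cv2.imwrite('pics/w6.png',get_image('wrist')[:,:,::-1])
w=camera_model('wrist')
for z in (113,133,135.5): print(z,proj(w,(508.9,203.5,z)))
c=np.array([533.2,128.5]);d=np.array([-.321,.947])
g=c-51*d; n=g+55*d; print('grip',g,'nipple',n, 'toolshift', shift((g[0],g[1],200)))
```

```text
t 24.07 q [ 0.483  0.51  -1.16   1.855  0.519  1.125  0.156] pos [508.4  203.17 194.79] yaw y-axis deg 58.61 zaxis [-1.6e-03 -7.0e-04 -1.0e+00] F [-0.05  0.47  0.11] T [-0.008  0.032 -0.009] w 1.0017
103 (np.float64(318.8354861159383), np.float64(240.48153922094116))
113 (np.float64(318.9371723561537), np.float64(235.69981487071))
130 (np.float64(319.1132576456422), np.float64(227.41952724594174))
133 (np.float64(319.1447609853738), np.float64(225.9381047212318))
135.5 (np.float64(319.17111372047765), np.float64(224.69888577799514))
138 (np.float64(319.197557825105), np.float64(223.4553702468014))
113 (np.float64(315.4204447997751), np.float64(222.673151604123))
133 (np.float64(315.4358411848426), np.float64(235.28582570224842))
135.5 (np.float64(315.43796877638664), np.float64(237.02874253898128))
grip [549.571  80.203] nipple [531.916 132.288] toolshift [-0.0992 -0.0838 -0.0051]
```

View pics/s6.png

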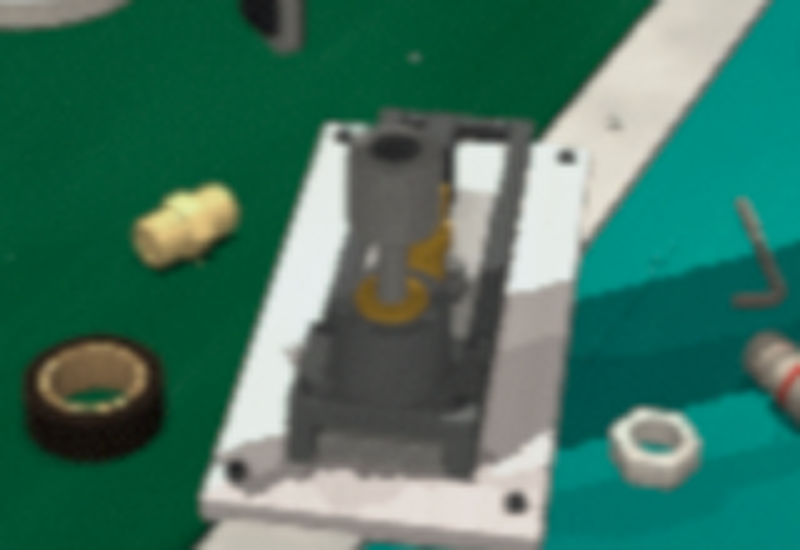

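View pics/w6.png

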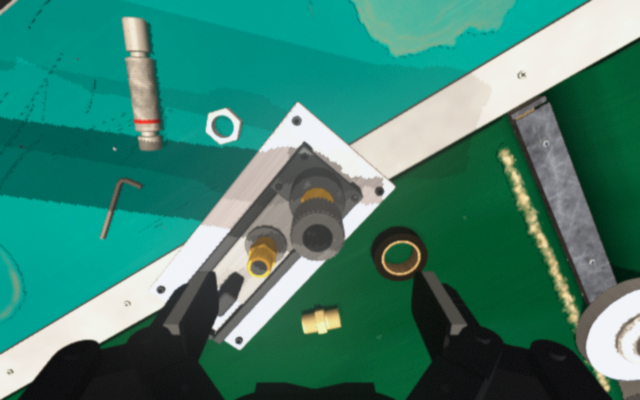

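The knob top at image row 224.8 gives z of about 135.4, so the lift is about 22.4 mm and the screw holds at its stop. Next I'll move above the carriage grip block with the jaws along the fixture's x.

{"method": "arm_command", "body": {
  "targets": [
    {"translation":[-0.025,-0.021,-0.005],"yaw":0.12},
    {"translation":[-0.05,-0.042,-0.005],"yaw":0.24},
    {"translation":[-0.075,-0.063,-0.005],"yaw":0.36},
    {"translation":[-0.099,-0.084,-0.005],"yaw":0.48},
    {"translation":[-0.099,-0.084,-0.005],"yaw":0.6},
    {"translation":[-0.099,-0.084,-0.005],"yaw":0.697},
    {"translation":[-0.099,-0.084,-0.005],"yaw":0.697},
    {"translation":[-0.099,-0.084,-0.005],"yaw":0.697}
  ]
}}

```text
t: 25.18
position: [549.6, 80.6, 200.4]
ee_rot: [0.582, 0.813, -0.0, -0.0]
ft_force: [0.4, 0.0, 0.5]
width: 1.001
```

Run:
```python
from h import *
st(); w=camera_model('wrist')
cv2.imwrite('pics/w7.png',get_image('wrist')[:,:,::-1])
print(proj(w,(549.6,80.2,63)),proj(w,(531.9,132.3,70)))
```

```text
t 25.18 q [ 0.609  0.438 -1.005  1.836  0.414  1.097 -0.22 ] pos [549.55  80.59 200.42] yaw y-axis deg 18.78 zaxis [-5.e-04  1.e-04 -1.e+00] F [0.44 0.05 0.48] T [ 0.016 -0.022 -0.001] w 1.0012
(np.float64(314.6656338696779), np.float64(196.6553625062138)) (np.float64(314.72214957896483), np.float64(128.33092675605542))
```

View pics/w7.png

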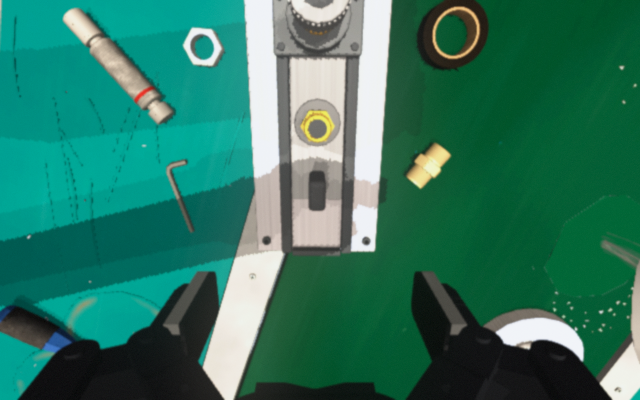

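{"method": "arm_command", "body": {
  "targets": [
    {"translation":[0.002,0.001,0.025],"yaw":0},
    {"translation":[0.002,0.001,0.05],"yaw":0},
    {"translation":[0.002,0.001,0.075],"yaw":0},
    {"translation":[0.002,0.001,0.1],"yaw":0},
    {"translation":[0.002,0.001,0.11],"yaw":0},
    {"translation":[0.002,0.001,0.11],"yaw":0}
  ]
}}

```text
t: 25.98
position: [549.6, 82.7, 90.2]
ee_rot: [0.583, 0.813, -0.0, -0.001]
ft_force: [0.4, 0.6, -0.6]
width: 0.998
```

Run:
```python
from h import *
st(); w=camera_model('wrist')
cv2.imwrite('pics/w8.png',get_image('wrist')[:,:,::-1])
print(proj(w,(549.6,80.2,63)),proj(w,(531.9,132.3,70)))
```

```text
t 25.98 q [ 0.504  0.583 -0.892  1.909  0.566  0.924 -0.337] pos [549.64  82.73  90.22] yaw y-axis deg 18.71 zaxis [-1.3e-03  2.0e-04 -1.0e+00] F [ 0.44  0.62 -0.56] T [ 0.004 -0.011 -0.011] w 0.9983
(np.float64(313.03222180481924), np.float64(267.22222263692765)) (np.float64(312.67576744815506), np.float64(162.6569238836479))
```

View pics/w8.png

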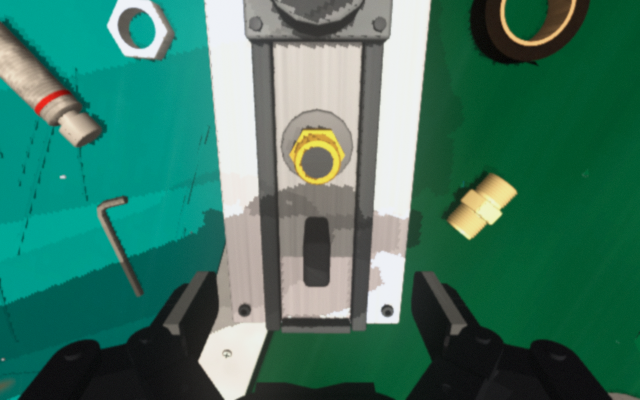

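The block is centred between the jaws (column 316), and the open jaws clear the rails. I'll descend and grip.

{"method": "arm_command", "body": {
  "targets": [
    {"translation":[0.001,0.0005,0.015],"yaw":0},
    {"translation":[0.001,0.0005,0.03],"yaw":0},
    {"translation":[0.001,0.0005,0.034],"yaw":0},
    {"translation":[0.001,0.0005,0.034],"yaw":0}
  ]
}}

```text
t: 26.52
position: [549.7, 83.7, 56.1]
ee_rot: [0.583, 0.813, -0.0, -0.0]
ft_force: [0.8, -0.3, -0.1]
width: 1.004
```

{"method": "arm_command", "body": {
  "targets": [
    {"translation":[0,0,0],"yaw":0},
    {"translation":[0,0,0],"yaw":0},
    {"translation":[0,0,0],"yaw":0},
    {"translation":[0,0,0],"yaw":0},
    {"translation":[0,0,0],"yaw":0},
    {"translation":[0,0,0],"yaw":0},
    {"translation":[0,0,0],"yaw":0},
    {"translation":[0,0,0],"yaw":0}
  ],
  "hand": 255,
  "squeeze": 25
}}

```text
t: 27.52
position: [550.3, 83.7, 57.0]
ee_rot: [0.583, 0.812, -0.0, 0.0]
ft_force: [-1.5, -0.3, 4.2]
width: 0.154
```

Run:
```python
from h import *
st()
```

```text
t 27.52 q [ 0.469  0.63  -0.85   1.921  0.616  0.874 -0.376] pos [550.35  83.69  56.96] yaw y-axis deg 18.67 zaxis [ 2.e-04 -2.e-04 -1.e+00] F [-1.47 -0.31  4.16] T [-0.139  0.239 -0.112] w 0.1538
```

Gripped, with the width about right for 14 mm. Now I'll slide it along −tool x.

{"method": "arm_command", "body": {
  "targets": [
    {"translation":[-0.003,0,0],"yaw":0},
    {"translation":[-0.006,0,0],"yaw":0},
    {"translation":[-0.01,0,0],"yaw":0},
    {"translation":[-0.014,0,0],"yaw":0},
    {"translation":[-0.018,0,0],"yaw":0},
    {"translation":[-0.022,0,0],"yaw":0},
    {"translation":[-0.026,0,0],"yaw":0},
    {"translation":[-0.026,0,0],"yaw":0}
  ]
}}

```text
t: 28.52
position: [558.9, 58.2, 56.9]
ee_rot: [0.583, 0.812, -0.0, 0.0]
ft_force: [-2.1, -0.4, 5.5]
width: 0.154
```

Run:
```python
from h import *
st()
```

```text
t 28.52 q [ 0.508  0.636 -0.845  1.908  0.617  0.879 -0.327] pos [558.87  58.2   56.9 ] yaw y-axis deg 18.64 zaxis [ 1.e-04 -8.e-04 -1.e+00] F [-2.13 -0.41  5.53] T [-0.02   0.423 -0.019] w 0.1538
```

{"method": "arm_command", "body": {
  "targets": [
    {"translation":[-0.004,0,0],"yaw":0},
    {"translation":[-0.008,0,0],"yaw":0},
    {"translation":[-0.012,0,0],"yaw":0},
    {"translation":[-0.016,0,0],"yaw":0},
    {"translation":[-0.019,0,0],"yaw":0},
    {"translation":[-0.022,0,0],"yaw":0},
    {"translation":[-0.023,0,0],"yaw":0},
    {"translation":[-0.023,0,0],"yaw":0}
  ]
}}

```text
t: 29.52
position: [566.0, 36.8, 56.9]
ee_rot: [0.583, 0.812, -0.0, 0.0]
ft_force: [-2.3, 0.6, 5.0]
width: 0.158
```

Run:
```python
from h import *
st()
```

```text
t 29.52 q [ 0.541  0.643 -0.841  1.895  0.617  0.884 -0.285] pos [566.03  36.8   56.9 ] yaw y-axis deg 18.66 zaxis [-1.e-04 -5.e-04 -1.e+00] F [-2.26  0.63  4.99] T [ 0.07   0.461 -0.111] w 0.158
```

{"method": "arm_command", "body": {
  "targets": [
    {"translation":[-0.001,0,0],"yaw":0},
    {"translation":[-0.0015,0,0],"yaw":0},
    {"translation":[-0.0015,0,0],"yaw":0}
  ]
}}

```text
t: 29.9
position: [566.3, 36.2, 56.9]
ee_rot: [0.583, 0.813, 0.0, -0.0]
ft_force: [-1.9, 0.9, 5.4]
width: 0.162
```

Run:
```python
from h import *
st()
cv2.imwrite('pics/t9.png',cv2.resize(get_image('top')[160:280,230:370,::-1],None,fx=5,fy=5,interpolation=cv2.INTER_CUBIC))
```

```text
t 29.9 q [ 0.543  0.644 -0.841  1.895  0.616  0.884 -0.283] pos [566.27  36.21  56.91] yaw y-axis deg 18.69 zaxis [-3.e-04  5.e-04 -1.e+00] F [-1.9   0.9   5.39] T [ 0.298  0.501 -0.08 ] w 0.1618
```

Travel is 50.1 mm, so the carriage is at its stop. I'll release and rise.

{"method": "arm_command", "body": {
  "targets": [
    {"translation":[0,0,0],"yaw":0},
    {"translation":[0,0,0],"yaw":0},
    {"translation":[0,0,0],"yaw":0},
    {"translation":[0,0,0],"yaw":0},
    {"translation":[0,0,0],"yaw":0},
    {"translation":[0,0,0],"yaw":0}
  ],
  "hand": 0
}}

```text
t: 30.7
position: [566.4, 35.9, 56.7]
ee_rot: [0.583, 0.813, 0.0, 0.0]
ft_force: [-0.3, 0.0, -0.3]
width: 0.999
```

{"method": "arm_command", "body": {
  "targets": [
    {"translation":[0,0,-0.015],"yaw":0},
    {"translation":[0,0,-0.035],"yaw":0},
    {"translation":[0,0,-0.06],"yaw":0},
    {"translation":[-0.03,0,-0.09],"yaw":0},
    {"translation":[-0.06,0,-0.12],"yaw":0},
    {"translation":[-0.1,0,-0.15],"yaw":0},
    {"translation":[-0.14,0,-0.17],"yaw":0},
    {"translation":[-0.18,0,-0.18],"yaw":0},
    {"translation":[-0.18,0,-0.18],"yaw":0},
    {"translation":[-0.18,0,-0.18],"yaw":0}
  ]
}}

```text
t: 31.95
position: [623.9, -133.7, 237.7]
ee_rot: [0.583, 0.813, 0.001, 0.0]
ft_force: [0.0, 0.4, -0.8]
width: 0.995
```

Run:
```python
from h import *
st()
t=get_image('top')[160:280,230:370,::-1]; s=get_image('scene')[195:305,240:400,::-1]
a=cv2.resize(t,(400,343),interpolation=cv2.INTER_CUBIC); b=cv2.resize(s,(400,275),interpolation=cv2.INTER_CUBIC)
b=cv2.copyMakeBorder(b,0,68,0,0,cv2.BORDER_CONSTANT)
cv2.imwrite('pics/f.png',np.hstack([a,b]))
```

```text
t 31.95 q [ 0.836  0.54  -0.93   1.603  0.452  1.228  0.146] pos [ 623.94 -133.67  237.69] yaw y-axis deg 18.71 zaxis [ 8.e-04  8.e-04 -1.e+00] F [ 0.05  0.4  -0.78] T [ 0.027 -0.031 -0.036] w 0.9954
```

View pics/f.png

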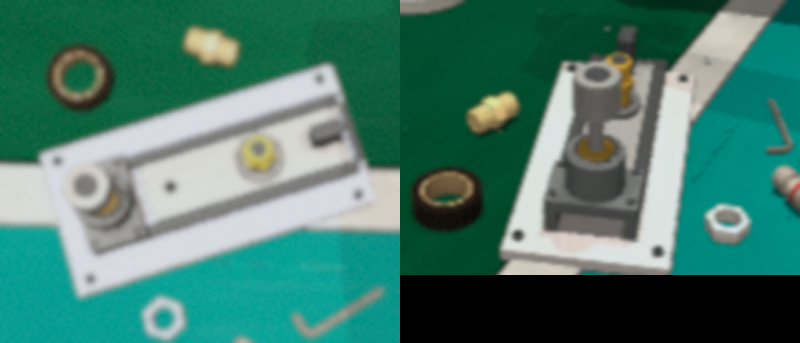

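The final picture shows the knob up, the carriage out with its lock hole uncovered at (170,187), and the loose parts where they were. I'll hand in.

Run:
```python
from h import *
m=camera_model('top'); a=onz(m,344.1,206.6,63); b=onz(m,323.2,212.4,63); print(np.linalg.norm(a-b))
print(job_done())
```

```text
47.791860836665876
the job is handed in; nothing more can be done
None
```

The screw is up at its end stop and stays there by itself. The carriage is fully out, and I handed the job in at about 32 s; no verdict was reported.

**What I did:** I gripped the knob and pulled with about 4–5 N over the spring. The gap came about 0.5–0.6 rad counter-clockwise from the start. I lifted until the screw resisted again, then followed the thread until the wrist torque rose at the stop, about 2.5–2.6 rad past the gap. I then let go, withdrew the hand, slid the carriage out by its grip block and moved clear.

**Last checks:**
- **Screw:** the knob's top measured about 135.4 mm above the worktop after release, a lift of about 22.4 mm. The last pictures still show it up.
- **Carriage:** the arm measured 50.1 mm of travel. The top camera, read by eye from a coarse picture, gave 47.8 mm. The two differ by about 2 mm, but both are above 45 mm.
- **Surroundings:** the loose parts look unmoved in the pictures, the gripper is open and clear, and the measured force is close to zero.

**Less certain:** at 60 N of grip the knob seemed to slip about 1–2 mm in the pads during the search, so I raised the grip to 95 N. The bush's own lift and twist can't be read directly. Judged from the wrist sensor, they stayed below their limits.

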